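# Go-gauge check of a power adapter

## Robot

A 6-joint arm with a two-finger parallel gripper is mounted at the origin on a cart in front of the work surface, level with it; the furniture and walls round the work are solid. World frame = base frame: x ahead of the robot, y to its left, z up, the work surface at z = 0. Lengths are in m, angles in rad, forces in N, time in s.
With the tool pointing down it reaches from about 0.4 to 0.925 m from the base axis. Payload 3.4 kg.
Tool frame: the origin (TCP) lies at the very end of the fingers, on their centre line; the grasp point (between the pads) lies arm.grasp_offset behind it (arm.grasp_offset is the distance from the TCP to the grasp point, in m); z points along the fingers, y is the line along which they close (so a half turn about z gives the same grasp; the last joint's range is limited). The gripper opens to 85 mm and grips with 20 to 120 N. Pads are 22 mm wide; open, the fingers measure 114 mm over their backs; the gripper's body (76 mm by 85 mm) begins 54 mm behind the grasp point. The pads swing forward as they close: fully open they stand 13 mm farther back than shut.
Start: joints at [1.185, 0.307, 1.506, -0, 1.328, -0.073], TCP at [0.176, 0.547, 0.231] pointing down, gripper open.
Joint ranges: [-3.12, 3.12], [-1.05, 2.28], [0.14, 2.33], [-1.42, 4.57], [0.1, 2.73], [-2.68, 2.68]. Speed limits (rad/s): [2.57, 2.57, 3.14, 3.14, 3.14, 3.14].

## Interface

Orientations are given as a unit quaternion [x, y, z, w].
In Python, from rig import arm gives the robot as it stands.
- The arm moves only by the tool move_arm, never from a script. Its argument "deltas" is one flat list of numbers, 6 for each row, row after row: the shift along the tool's x, y, z in mm, then the turn, a rotation vector about the tool's x, y, z in rad. A call has exactly 8 rows; each row is the pose to reach, as a shift and turn from the pose commanded when the call began, along the tool's axes at that moment; what a row does not reach only later rows make up. A row lasts 1/10 s, in which the tool goes at most 50 mm and 8.59 degrees, less where a joint would pass 70% of its speed; a pose out of reach is approached as far as the arm can. A call with a gripper value outside its range is refused whole. "jaw" is the closure, from -1 (fully open) to 1 (shut), set as the call begins (left out, the last holds). The fingers move at their own pace and stop on an object; "newtons" is the grip in N (left out, the last holds). Time passes only in rows, so rows that repeat a pose let the fingers close, or fill a call up. It gives the time, the measured TCP pose, the force, the opening and the grip force at its end, in the units of the state.
- arm.observe(): the state, without advancing time (a new reading comes with each control period).
- arm.camera(name): name is "side" or "top" or "wrist"; returns the picture (384x512x3 uint8, red, green, blue); there is no depth.
- arm.camera_info(name): a dict with "fx", "fy", "cx", "cy" (pixels), "T" (4x4, takes a point from camera to world coordinates). Camera axes: x right, y up, looking along -z (the intrinsics and any distortion apply to the point x, -y, -z); pixel columns grow to the right and rows downward; lengths in m; the calibration is good to about 2 mm. A picture is of the moment at which its call begins: read the wrist's pose just before it. camera_info takes no time and is no camera call; for the wrist camera it gives the pose at the moment of the call.
- arm.close_job(): hands the job in; it is judged then, once.
The state is a dict: "time": time; "joint_pos": joint angles; "qd": joint speeds; "effort": joint torques, N m; "tcp_pos": TCP position; "orientation": TCP orientation; "force": force on the tool from outside, world axes, zero at the start; "torque": the same for the moment, N m; "gripper_width": finger opening in m; "finger_force": force on a finger pad.
Only numpy, scipy, OpenCV 4.12 (cv2) and the standard library are available. Lean on these libraries where they do the work, as an engineer would, in place of code of your own. Each camera call takes 0.05 s, during which the arm holds its last target. There are 200 camera calls.

## Task

Check that the small black power adapter passes the go-gauge: push it lengthways, from the side it stands on, through the narrow gap between the two steel cheeks, until it lies wholly and about straight on the green field beyond. Push it with the fingers only, flat on the worktop - do not pick it up or tip it - and leave the other things lying about where they are; finish with the robot clear of everything.

Things in the scene. Friction and masses are not known exactly. Their poses are not given: they have to be found in the camera images.
- gate: Go-gauge fixed to the worktop: two upright parallel steel cheeks, 57 mm clear between them. Origin: on the worktop, mid-gap; x runs through the gap the way to push (to the robot's left, give or take 15 degrees), z up. Cheeks 36 mm high, 16 mm thick (y 28.5 to 44.5 mm either side), 46 mm long (x -23 to 23 mm), ends rounded; 5 mm high screw flanges outside, out to y = 69 mm.
- field (a point): Centre of the green field stuck to the worktop beyond the gap, 100 mm from the gauge's origin along its x; axes as the gauge's. The field is flat, no obstacle: 130 mm long along x, 90 mm wide along y.
- adapter: Small black power adapter, a loose box 50 mm wide (its x), 90 mm long (its y), 30 mm high, about 0.15 kg. Origin: centre of its underside. Starts flat on the worktop before the gap, 110 to 180 mm from the gauge's origin along its -x, 35 to 65 mm to its -y (away from the robot), turned up to 0.35 rad from the gap's direction. Slides and turns when pushed.
- adapter_end_a (a point): Middle of one 50 mm end face of the adapter (adapter y = +45 mm, 15 mm up).
- adapter_end_b (a point): Middle of the other end face (adapter y = -45 mm, 15 mm up).
- tape_measure: Bystander: yellow and black tape measure, 37x81x62 mm, standing on the side of the field away from the robot. Origin: centre of its underside.
- fitting: Bystander: brass tee fitting, 38x49x23 mm, lying on the robot's side of the gauge. Origin: centre of its underside.
- plug: Bystander: spark plug, 21x62x18 mm, lying on the robot's side of the green field. Origin: centre of its underside.
- bolt: Bystander: steel bolt with nut, 23x77x20 mm, lying on the side of the gauge away from the robot. Origin: centre of its underside.
Not all that is in view belongs to the job. What is shaped like the adapter but purple, red or turquoise is not meant.

How it is judged:
On the way:
1. the adapter lies lengthways between the cheeks, flat on the worktop (x of adapter in the frame of gate between -0.03 and 0.03 m and y of adapter in the frame of gate between -0.012 and 0.012 m and angle between the y axis of adapter and the x axis of gate, either way round below 0.25 rad and height (world z) of adapter below 0.006 m), for 0.1 s.
At the end, for the whole second after the job is handed in: The adapter rests flat on the worktop beyond the gap with its whole length on the green field (both end faces inside the field's ends, within 3 mm; the middles of the end faces within 25 mm of the field's centre line), lengthways to within 0.3 rad, at rest (x of adapter_end_a in the frame of gate between 0.032 and 0.168 m and y of adapter_end_a in the frame of gate between -0.025 and 0.025 m and x of adapter_end_b in the frame of gate between 0.032 and 0.168 m and y of adapter_end_b in the frame of gate between -0.025 and 0.025 m and angle between the y axis of adapter and the x axis of gate, either way round below 0.3 rad and angle between adapter's own z axis and vertical below 0.05 rad and height (world z) of adapter below 0.004 m and linear speed of adapter below 0.01 m/s); the robot touches nothing.
It fails at once if the adapter is lifted (more than 10 mm) off the worktop (height (world z) of adapter above 0.01 m).
It fails at once if the adapter is tipped more than 0.25 rad (angle between adapter's own z axis and vertical above 0.25 rad).
It fails at once if a bystander is moved by more than 15 mm (distance of any of tape_measure, fitting, plug, bolt from where it was at the start of the episode above 0.015 m).
It also fails if it takes over 64 s, if anything falls off the work surface, if the arm or the gripper's body presses on something with over 40 N, if the wrist force passes 120 N, or if a joint passes its speed limit or range.

## Working session

There is one attempt and no reset: what is moved stays moved. The work goes in short steps, Python scripts to look and compute and a tool call to move; the robot and the scene stay as the last step left them, time stands still between calls to the robot, and variables do not carry over. Pictures are saved under pics/ and viewed, at most 11 in all, crops included, and the job is handed in when it is done.

Besides the shell and the picture viewer there is one more tool, called after "Emit:" by a JSON object that holds its "op" and its "data", one argument or row to a line. move_arm: Moves the arm, as the interface text tells. Its arguments: {"type":"object","properties":{"deltas":{"type":"array","items":{"type":"number"}},"jaw":{"type":"number"},"newtons":{"type":"number"}},"required":["deltas"]}

```bash
mkdir -p pics; ls
python3 - <<'E'
from rig import arm
import cv2,numpy as np
print(arm.observe()); print(arm.grasp_offset)
for n in("top","side"):
    im=arm.camera(n); cv2.imwrite(f"pics/{n}0.png",im[...,::-1])
    i=arm.camera_info(n); print(n,{k:np.round(v,4).tolist() if not isinstance(v,str) else v for k,v in i.items()})
E
```

```text
pics
{'time': 0.0, 'joint_pos': array([ 1.18550008e+00,  3.07566788e-01,  1.50766226e+00, -1.76776250e-05,
        1.32841134e+00, -7.34789050e-02]), 'qd': array([-0.00039982,  0.00015542, -0.00086094,  0.00098949, -0.00083159,
       -0.00029248]), 'effort': array([-1.60156822e-03, -4.57548845e+01, -2.51917148e+01, -5.83600977e-04,
        1.33506587e-02, -2.66959677e-05]), 'tcp_pos': array([0.17615884, 0.54661881, 0.23038881]), 'orientation': array([ 1.55275629e-01,  9.87870655e-01, -9.98994932e-04, -2.24453770e-04]), 'force': array([ 1.03522228, -0.67216859, -0.40403176]), 'torque': array([ 0.03367419,  0.02060767, -0.0310953 ]), 'finger_force': 0.0, 'gripper_width': 0.08598816015571063}
0.0187
top {'fx': 350.2625, 'fy': 350.2625, 'cx': 254.316, 'cy': 193.6642, 'T': [[-0.0193, 0.9734, -0.2282, 0.3531], [-0.9998, -0.0194, 0.0021, -0.1512], [-0.0024, 0.2282, 0.9736, 0.9287], [0.0, 0.0, 0.0, 1.0]]}
side {'fx': 396.1363, 'fy': 396.1363, 'cx': 259.4243, 'cy': 192.1479, 'T': [[-0.9998, 0.0189, -0.0117, 0.5318], [-0.0184, -0.4044, 0.9144, 0.6697], [0.0126, 0.9144, 0.4047, 0.4292], [0.0, 0.0, 0.0, 1.0]]}
```

View pics/top0.png

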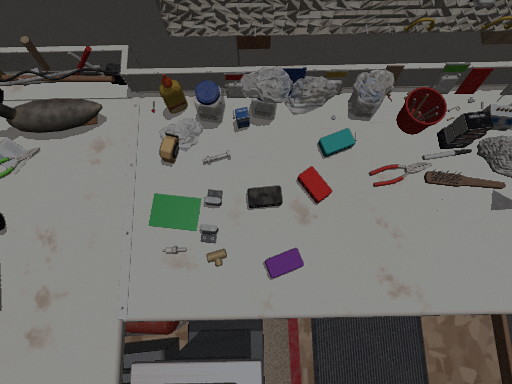

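View pics/side0.png

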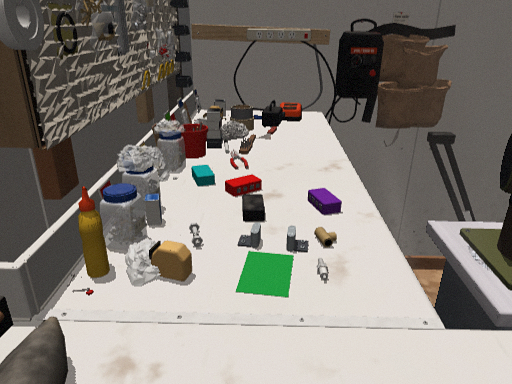

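The top view shows the black adapter at (265,197), with lookalikes turquoise at (337,142), red at (315,184) and purple at (284,263). The cheeks are at (214,197) and (209,232), and the green field at (175,212). The side view shows the same black box at (253,208), so I choose that one.

```bash
cat > h.py <<'E'
import cv2,numpy as np
def ray(i,p):
    T=np.array(i["T"]); d=np.array([(p[0]-i["cx"])/i["fx"],-(p[1]-i["cy"])/i["fy"],-1.])
    return T[:3,3],T[:3,:3]@d
def onz(i,p,z):
    o,d=ray(i,p); return o+d*(z-o[2])/d[2]
def cross(i1,p1,i2,p2):
    o,d=ray(i1,p1);q,e=ray(i2,p2)
    s=np.linalg.lstsq(np.c_[d,-e],q-o,rcond=None)[0]
    a,b=o+s[0]*d,q+s[1]*e
    return (a+b)/2,np.linalg.norm(a-b)
def proj(i,P):
    T=np.array(i["T"]); c=T[:3,:3].T@(np.asarray(P)-T[:3,3]); return np.array([i["cx"]-i["fx"]*c[0]/c[2],i["cy"]+i["fy"]*c[1]/c[2]])
def big(m,near=None):
    cs=cv2.findContours(m.astype(np.uint8),cv2.RETR_EXTERNAL,cv2.CHAIN_APPROX_NONE)[0]
    return max(cs,key=cv2.contourArea)
E
python3 - <<'E'
from h import *
from rig import arm
np.set_printoptions(precision=4,suppress=True)
I={n:arm.camera_info(n) for n in("top","side")}
for n in I:
    print(n,I[n].keys())
    im=cv2.imread(f"pics/{n}0.png"); hsv=cv2.cvtColor(im,cv2.COLOR_BGR2HSV)
    g=big((hsv[...,0]>50)&(hsv[...,0]<75)&(hsv[...,1]>150)&(hsv[...,2]>70))
    w=np.array([onz(I[n],p,0)[:2] for p in g[:,0]]).astype(np.float32)
    r=cv2.minAreaRect(w); print("green",n,r, cv2.boxPoints(r))
    mm=np.zeros(im.shape[:2],bool); 
    (x0,y0,x1,y1)=(235,175,295,220) if n=="top" else (232,185,275,228)
    mm[y0:y1,x0:x1]=im.max(2)[y0:y1,x0:x1]<75
    b=big(mm); w=np.array([onz(I[n],p,.03)[:2] for p in b[:,0]]).astype(np.float32)
    r=cv2.minAreaRect(w); print("black",cv2.minAreaRect(b),r)
a=cv2.imread("pics/top0.png")[160:280,140:300]; b=cv2.imread("pics/side0.png")[180:300,180:340]
cv2.imwrite("pics/c1.png",cv2.resize(np.hstack([a[:,:160],b]),None,fx=2.5,fy=4,interpolation=cv2.INTER_CUBIC) if 0 else cv2.resize(np.vstack([a,b])[:,:],None,fx=2.5,fy=2.5,interpolation=cv2.INTER_CUBIC))
E
```

```text
top dict_keys(['fx', 'fy', 'cx', 'cy', 'T'])
green top ((0.558959424495697, 0.11722483485937119), (0.02104036882519722, 0.04742062836885452), 51.88359451293945) [[0.5338 0.1236]
 [0.5711 0.0943]
 [0.5841 0.1109]
 [0.5468 0.1401]]
black ((264.3217468261719, 196.71783447265625), (20.199254989624023, 33.93076705932617), 84.2894058227539) ((0.5551943778991699, -0.17936943471431732), (0.054397400468587875, 0.08942629396915436), 4.724353313446045)
side dict_keys(['fx', 'fy', 'cx', 'cy', 'T'])
green side ((0.5253115892410278, 0.06168092042207718), (0.12861764430999756, 0.08913655579090118), 82.63019561767578) [[ 0.4729  0.0036]
 [ 0.5613 -0.0078]
 [ 0.5778  0.1197]
 [ 0.4894  0.1312]]
black ((253.1484375, 206.7659912109375), (28.334381103515625, 21.47782325744629), 87.39744567871094) ((0.5568905472755432, -0.15330570936203003), (0.048797011375427246, 0.1475904881954193), 4.444528102874756)
```

View pics/c1.png

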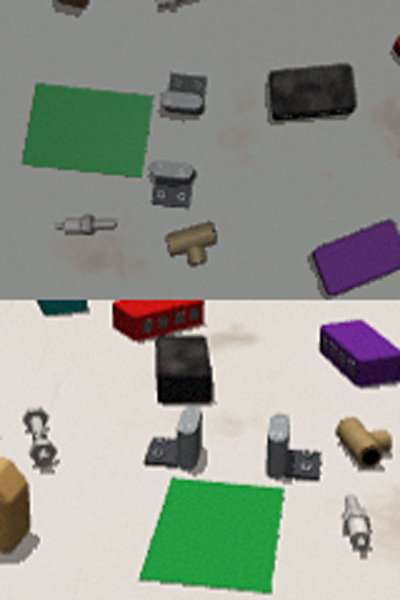

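Run:
```python
from h import *
from rig import arm
from scipy.spatial.transform import Rotation as R
np.set_printoptions(precision=4,suppress=True)
I={n:arm.camera_info(n) for n in("top","side","wrist")}
im=cv2.imread("pics/top0.png"); hsv=cv2.cvtColor(im,cv2.COLOR_BGR2HSV)
m=(hsv[...,0]>50)&(hsv[...,0]<85)&(hsv[...,1]>110); m[:,:140]=0;m[:,220:]=0
w=np.array([onz(I["top"],p,0)[:2] for p in big(m)[:,0]]).astype(np.float32)
print("green top",cv2.minAreaRect(w))
# hand-read pairs (crop px /2.5 + offset): adapter top corners and cheek tops
t=lambda x,y:(140+x/2.5,160+y/2.5); s=lambda x,y:(180+x/2.5,180+(y-300)/2.5)
for n,p,q in [("far-left top corner",t(270,70),s(158,375)),("near-left",t(276,112),s(211,375)),("far cheek",t(183,103),s(190,415)),("near cheek",t(173,172),s(279,422))]:
    P,e=cross(I["top"],p,I["side"],q); print(n,P,e)
o=arm.observe(); Q=R.from_quat(o["orientation"]).as_matrix(); Tw=np.array(I["wrist"]["T"])
print("R tool",Q); print("cam in tool",Q.T@(Tw[:3,3]-o["tcp_pos"]),Q.T@Tw[:3,:3],I["wrist"]["fx"])
```

```text
green top ((0.5255036354064941, 0.06228025257587433), (0.12815240025520325, 0.08804032951593399), 82.5486068725586)
far-left top corner [ 0.5793 -0.1366  0.0275] 0.0016552766747193273
near-left [ 0.5325 -0.142   0.0262] 0.004563368287625222
far cheek [ 0.5457 -0.0457  0.0361] 0.002771455287554122
near cheek [ 0.4734 -0.0362  0.0367] 0.0023368055790301133
R tool [[-0.9518  0.3068 -0.0007]
 [ 0.3068  0.9518 -0.0017]
 [ 0.0002 -0.0019 -1.    ]]
cam in tool [ 0.0824  0.0001 -0.1427] [[ 0.0005  0.9477  0.3191]
 [ 1.     -0.0002 -0.0009]
 [-0.0007  0.3191 -0.9477]] 268.6469959520928
```

```bash
cat >> h.py <<'E'
from scipy.spatial.transform import Rotation as R
GA=np.radians(82.6)
def delta(o,pos,yaw):
    "tool-axes shift (mm) and turn from state o to pos with tool x at yaw (rad), pointing down"
    Q=R.from_quat(o["orientation"]); x=np.array([np.cos(yaw),np.sin(yaw),0]); z=np.array([0,0,-1.])
    W=R.from_matrix(np.c_[x,np.cross(z,x),z])
    return np.round(Q.inv().apply(np.array(pos)-o["tcp_pos"])*1000,1),np.round((Q.inv()*W).as_rotvec(),3)
E
python3 - <<'E'
from h import *
from rig import arm
print(delta(arm.observe(),[.6175,-.19,.15],GA+np.pi/2))
E
```

```text
(array([-646.1, -565.6,   81.4]), array([-0.002, -0.   , -0.183]))
```

Emit:
{"op": "move_arm", "data": {
  "deltas": [-35,-31,0,0,0,-0.02,-70,-62,0,0,0,-0.04,-105,-93,0,0,0,-0.06,-140,-124,0,0,0,-0.08,-175,-155,0,0,0,-0.1,-210,-186,0,0,0,-0.12,-245,-217,0,0,0,-0.15,-280,-248,0,0,0,-0.18],
  "jaw": 0
}}

```text
time: 0.9
tcp_pos: [0.3671, 0.2235, 0.2312]
orientation: [0.065, 0.998, -0.0, -0.0]
force: [1.1, 0.6, 0.8]
gripper_width: 0.0426
finger_force: 0.0
```

Run:
```python
from h import *
from rig import arm
o=arm.observe();print(o["time"],o["tcp_pos"],o["gripper_width"],o["joint_pos"],delta(o,[.6175,-.19,.15],GA+np.pi/2))
```

```text
0.9 [0.36713783 0.22353634 0.23116266] 0.042611084817847714 [ 4.48571665e-01  1.01681121e-01  1.78439573e+00  3.88079955e-06
  1.25570205e+00 -9.92008252e-01] (array([-302. , -377.5,   81.2]), array([-0.   , -0.   , -0.001]))
```

Emit:
{"op": "move_arm", "data": {
  "deltas": [-30,-37,0,0,0,0,-60,-74,0,0,0,0,-90,-111,5,0,0,0,-120,-148,15,0,0,0,-150,-185,25,0,0,0,-180,-222,35,0,0,0,-210,-259,45,0,0,0,-230,-290,45,0,0,0]
}}

```text
time: 1.7
tcp_pos: [0.5571, -0.0947, 0.1843]
orientation: [0.066, 0.998, 0.0, -0.001]
force: [0.1, 0.2, 0.7]
gripper_width: 0.0424
finger_force: 0.0
```

Emit:
{"op": "move_arm", "data": {
  "deltas": [-30,-37,10,0,0,0,-55,-70,20,0,0,0,-70,-86,35,0,0,0,-70,-86,35,0,0,0,-70,-86,35,0,0,0,-70,-86,35,0,0,0,-70,-86,35,0,0,0,-70,-86,35,0,0,0]
}}

```text
time: 2.5
tcp_pos: [0.6147, -0.1858, 0.1523]
orientation: [0.065, 0.998, -0.0, 0.0]
force: [-0.4, 0.6, -0.6]
gripper_width: 0.0425
finger_force: 0.0
```

Run:
```python
from h import *
from rig import arm
import pickle
o=arm.observe();i=arm.camera_info("wrist");im=arm.camera("wrist")
cv2.imwrite("pics/w1.png",im[...,::-1]); pickle.dump(i,open("w1.pkl","wb"))
print(o["time"],o["tcp_pos"],o["qd"].max(),delta(o,[.6175,-.19,.15],GA+np.pi/2))
```

```text
2.5 [ 0.61472378 -0.18582244  0.15226083] 0.0027303639304497762 (array([-3.3, -3.8,  2.3]), array([-0.   ,  0.001, -0.001]))
```

View pics/w1.png

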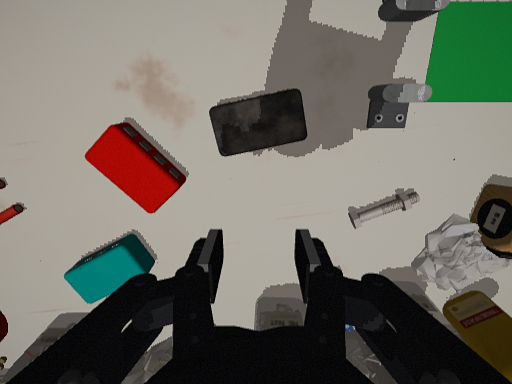

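The wrist view shows the adapter clearly at (258,122). The far cheek is at (407,92), the near cheek at (412,8) and the red box at (135,167), all clear of the push. The adapter's far side is free.

```bash
cat >> h.py <<'E'
def adapter(i,im,box,thr=70,z=.03):
    x0,y0,x1,y1=box; m=np.zeros(im.shape[:2],np.uint8); m[y0:y1,x0:x1]=im.max(2)[y0:y1,x0:x1]<thr
    m=cv2.morphologyEx(m,cv2.MORPH_CLOSE,np.ones((5,5))); m=cv2.morphologyEx(m,cv2.MORPH_OPEN,np.ones((7,7)))
    w=np.array([onz(i,p,z)[:2] for p in big(m)[:,0]]).astype(np.float32)
    c,(a,b),an=cv2.minAreaRect(w)
    return np.array(c),sorted((a,b)),(an+90 if b>a else an)%180
G0=np.array([.5125,-.0372]); GX=np.array([np.cos(GA),np.sin(GA)]); GY=np.array([-GX[1],GX[0]])
def gate(p): d=np.array(p)[:2]-G0; return np.round([d@GX*1000,d@GY*1000],1)
def world(gx,gy): return G0+GX*gx/1000+GY*gy/1000
E
python3 - <<'E'
from h import *
import pickle
from rig import arm
i=pickle.load(open("w1.pkl","rb")); im=cv2.imread("pics/w1.png"); t=arm.camera_info("top")
for thr in(50,60,70):
    c,s,a=adapter(i,im,(195,75,322,172),thr); print(thr,c,s,a,gate(c))
# height check: far-left top corner seen by top & wrist
for n,p,q in [("near-left",(250.4,204.8),(301,91)),("far-left",(248,188),(304,137)),("cheek far mid",(213.5,201),(407,92))]:
    print(n,*cross(t,p,i,q))
print("cheek on z=.036",[gate(onz(i,p,.036)) for p in((380,92),(431,92),(407,85),(407,101))])
print("green edge/corner",[gate(onz(i,p,0)) for p in((426,101),(440,2),(511,101))])
E
```

```text
50 [ 0.55735278 -0.17806892] [0.049503643065690994, 0.08815043419599533] 94.42709112167358 [-133.9  -62.6]
60 [ 0.5573504  -0.17803738] [0.049503643065690994, 0.08847396075725555] 94.42709112167358 [-133.9  -62.6]
70 [ 0.55733865 -0.17796387] [0.04985160753130913, 0.08861503005027771] 94.45514345169067 [-133.8  -62.6]
near-left [ 0.53194193 -0.14021277  0.04888206] 0.005626389031757476
far-left [ 0.57434171 -0.13751343  0.04717282] 0.001902459273698375
cheek far mid [ 0.54453181 -0.04684232  0.04643827] 0.004032972199829315
cheek on z=.036 [array([-23.3, -34.6]), array([ 23. , -34.6]), array([  0.2, -28.6]), array([  2.6, -42.4])]
green edge/corner [array([ 41.5, -43. ]), array([37. , 45.7]), array([130.4, -43.1])]
```

Run:
```python
from h import *
from rig import arm
o=arm.observe();print(gate(o["tcp_pos"]),[delta(o,[*world(-134,g),.006],GA+np.pi/2) for g in(-122,-36)])
```

```text
[-134.3 -120.6] [(array([ -1.3,   0.3, 146.2]), array([-0.   ,  0.001, -0.002])), (array([ 84.7,   0.2, 146.1]), array([-0.   ,  0.001, -0.002]))]
```

Emit:
{"op": "move_arm", "data": {
  "deltas": [-2,0,30,0,0,0,-2,0,60,0,0,0,-2,0,90,0,0,0,-2,0,110,0,0,0,-2,0,125,0,0,0,-2,0,135,0,0,0,-2,0,142,0,0,0,-2,0,145,0,0,0]
}}

```text
time: 3.35
tcp_pos: [0.6171, -0.1871, 0.0062]
orientation: [0.066, 0.998, -0.0, 0.0]
force: [0.2, 0.7, 0.2]
gripper_width: 0.0426
finger_force: 0.0
```

Emit:
{"op": "move_arm", "data": {
  "deltas": [7,0,0,0,0,0,14,0,0,0,0,0,20,0,0,0,0,0,26,0,0,0,0,0,32,0,0,0,0,0,38,0,0,0,0,0,44,0,0,0,0,0,50,0,0,0,0,0]
}}

```text
time: 4.15
tcp_pos: [0.567, -0.1805, 0.0065]
orientation: [0.066, 0.998, -0.0, 0.0]
force: [0.3, 0.0, 1.0]
gripper_width: 0.0423
finger_force: 0.5
```

Run:
```python
from h import *
from rig import arm
import pickle
o=arm.observe();i=arm.camera_info("wrist");im=arm.camera("wrist")[...,::-1].copy()
cv2.imwrite("pics/w2.png",im); pickle.dump(i,open("w2.pkl","wb"))
print(o["time"],o["tcp_pos"],o["force"],gate(o["tcp_pos"]))
```

```text
4.15 [ 0.56702307 -0.18051825  0.00649163] [0.2548256  0.00970457 1.02776431] [-135.1  -72.5]
```

View pics/w2.png

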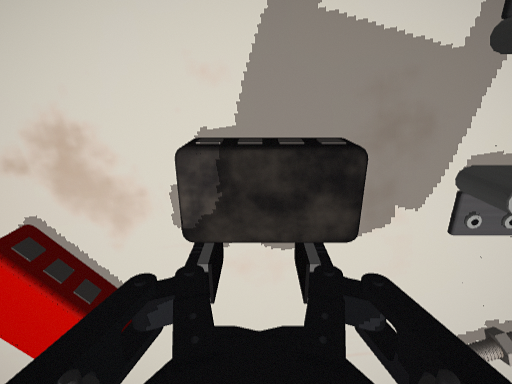

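The adapter's face sits flush and square on both fingers: top from (178,150) to (365,242). I'll push on toward the centre line.

Emit:
{"op": "move_arm", "data": {
  "deltas": [6,0,0,0,0,0,12,0,0,0,0,0,18,0,0,0,0,0,23,0,0,0,0,0,27,0,0,0,0,0,30,0,0,0,0,0,32,0,0,0,0,0,33,0,0,0,0,0]
}}

```text
time: 5.0
tcp_pos: [0.5343, -0.1761, 0.0063]
orientation: [0.066, 0.998, 0.0, -0.0]
force: [0.3, 0.2, -1.2]
gripper_width: 0.0427
finger_force: 0.2
```

Run:
```python
from h import *
from rig import arm
import pickle
o=arm.observe();i=arm.camera_info("wrist");im=arm.camera("wrist")[...,::-1].copy()
cv2.imwrite("pics/w3.png",im); pickle.dump(i,open("w3.pkl","wb"))
t=arm.camera("top")[...,::-1].copy(); cv2.imwrite("pics/t3.png",t)
print(o["time"],o["force"],gate(o["tcp_pos"]))
# inside crop above fingers (rows<238)
for thr in(50,60):
    c,s,a=adapter(i,im,(150,150,395,240),thr); print(c,s,a,gate(c))
```

```text
5.0 [ 0.32166838  0.19700306 -1.17931346] [-135.   -39.5]
[ 0.49810269 -0.1653364 ] [0.04489579424262047, 0.08716904371976852] 82.44425201416016 [-128.9   -2.2]
[ 0.49809    -0.16543221] [0.04489579424262047, 0.08736234903335571] 82.44425201416016 [-129.    -2.2]
```

Emit:
{"op": "move_arm", "data": {
  "deltas": [2,0,0,0,0,0,3,0,0,0,0,0,4,0,0,0,0,0,4,0,0,0,0,0,-6,0,0,0,0,0,-20,0,0,0,0,0,-25,0,-25,0,0,0,-25,0,-60,0,0,0]
}}

```text
time: 5.9
tcp_pos: [0.5596, -0.1792, 0.0651]
orientation: [0.066, 0.998, 0.001, -0.002]
force: [1.0, -0.1, 0.4]
gripper_width: 0.0428
finger_force: 0.0
```

Emit:
{"op": "move_arm", "data": {
  "deltas": [0,0,-30,0,0,0,0,0,-60,0,0,0,0,0,-80,0,0,0,0,0,-90,0,0,0,0,0,-90,0,0,0,0,0,-90,0,0,0,0,0,-90,0,0,0,0,0,-90,0,0,0]
}}

```text
time: 6.7
tcp_pos: [0.5585, -0.1791, 0.1548]
orientation: [0.066, 0.998, 0.0, -0.001]
force: [0.5, -0.1, 0.6]
gripper_width: 0.0425
finger_force: 0.0
```

Run:
```python
from h import *
from rig import arm
import pickle
o=arm.observe();i=arm.camera_info("wrist");im=arm.camera("wrist")[...,::-1].copy()
cv2.imwrite("pics/w4.png",im); pickle.dump(i,open("w4.pkl","wb"))
print(o["time"],gate(o["tcp_pos"]))
u=[proj(i,[*world(*p),.03]) for p in((-185,-35),(-185,35),(-75,-35),(-75,35))]
u=np.array(u);lo=u.min(0).astype(int);hi=u.max(0).astype(int);print(lo,hi)
for thr in(50,60):
    c,s,a=adapter(i,im,(max(lo[0],0),max(lo[1],0),hi[0],hi[1]),thr); print(c,s,a,gate(c))
```

```text
6.7 [-134.8  -63.9]
[203  77] [322 152]
[ 0.49483851 -0.16473496] [0.04860350489616394, 0.08825507014989853] 82.47628021240234 [-128.7    1.1]
[ 0.49484435 -0.1646723 ] [0.04860352724790573, 0.08846936374902725] 82.47268676757812 [-128.7    1.1]
```

View pics/w4.png

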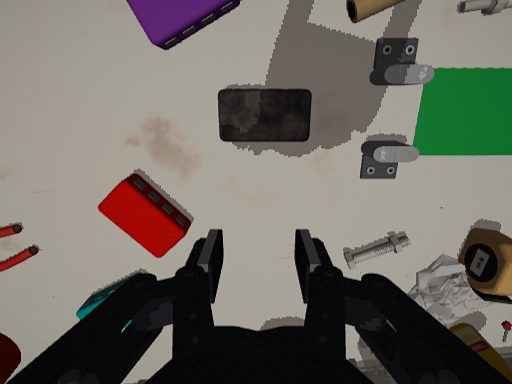

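The adapter (219–311, 89–142) lies parallel to the gap. The cheek tops are near (408,74) and (394,153). I'll measure the gap in this same view.

Run:
```python
import cv2
im=cv2.imread("pics/w4.png")[50:190,350:450]; cv2.imwrite("pics/c4.png",cv2.resize(im,None,fx=4,fy=4,interpolation=cv2.INTER_CUBIC))
```

```text
(no output)
```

View pics/c4.png

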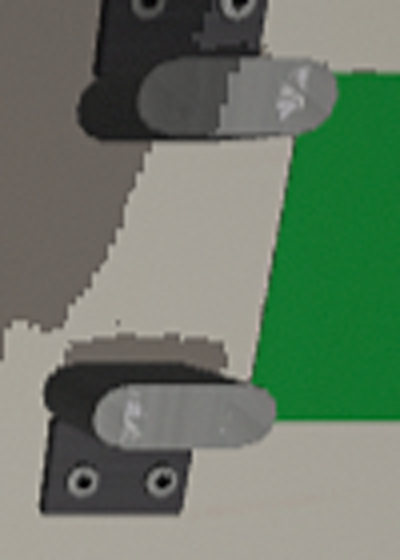

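Crop: the near cheek top is centred at (238,97), its inner edge at y 135. The far one is centred at (185,416), its inner edge at y 383.

Run:
```python
from h import *
import pickle
from rig import arm
i=pickle.load(open("w4.pkl","rb")); f=lambda x,y:onz(i,(350+x/4-.4,50+y/4-.4),.036)
n,fa=f(238,97),f(185,416); print(n,fa,gate(n),gate(fa),gate((n+fa)/2),np.linalg.norm(n-fa), np.degrees(np.arctan2(*(n-fa)[1::-1]))-90)
print(gate(f(238,135)),gate(f(185,383)))
print([gate(onz(i,(350+x/4-.4,50+y/4-.4),0)) for x,y in((253,419),(298,75),(253,380))])
o=arm.observe()
print(delta(o,[*world(-240,1),.155],GA), gate(o["tcp_pos"]))
```

```text
[ 0.47523508 -0.03076542  0.036     ] [ 0.54737074 -0.04046699  0.036     ] [ 1.6 37.8] [  1.3 -35. ] [1.4 1.4] 0.07278512439418444 82.34021918382544
[ 3.  29.8] [ -0.1 -26.8]
[array([ 39.2, -43.2]), array([34.7, 45.6]), array([ 37.2, -32.2])]
(array([ 6.480e+01, -1.053e+02,  1.000e-01]), array([-1.000e-03, -2.000e-03,  1.568e+00])) [-134.9  -64. ]
```

Emit:
{"op": "move_arm", "data": {
  "deltas": [8,-10,0,0,0,0.14,16,-20,0,0,0,0.28,24,-30,0,0,0,0.42,32,-40,0,0,0,0.56,40,-50,0,0,0,0.7,48,-60,0,0,0,0.84,56,-70,0,0,0,0.98,65,-80,0,0,0,1.12],
  "jaw": 0.75
}}

```text
time: 7.55
tcp_pos: [0.4838, -0.2505, 0.1557]
orientation: [0.588, 0.809, -0.0, -0.001]
force: [-0.2, 0.3, -1.1]
gripper_width: 0.0107
finger_force: 0.0
```

Emit:
{"op": "move_arm", "data": {
  "deltas": [0,0,0,0,0,0.14,0,0,0,0,0,0.28,0,0,0,0,0,0.4,0,0,0,0,0,0.448,0,0,0,0,0,0.448,0,0,0,0,0,0.448,0,0,0,0,0,0.448,0,0,0,0,0,0.448]
}}

```text
time: 8.35
tcp_pos: [0.4844, -0.2502, 0.1562]
orientation: [0.751, 0.66, -0.0, -0.0]
force: [0.2, -0.2, -1.0]
gripper_width: 0.0104
finger_force: 0.0
```

Run:
```python
from h import *
from rig import arm
import pickle
o=arm.observe();i=arm.camera_info("wrist");im=arm.camera("wrist")[...,::-1].copy()
cv2.imwrite("pics/w5.png",im); pickle.dump(i,open("w5.pkl","wb"))
print(o["time"],gate(o["tcp_pos"]),o["tcp_pos"],o["gripper_width"],o["joint_pos"])
u=np.array([proj(i,[*world(*p),.03]) for p in((-185,-35),(-185,35),(-75,-35),(-75,35))])
lo=np.maximum(u.min(0).astype(int),0);hi=u.max(0).astype(int);print(lo,hi)
c,s,a=adapter(i,im,(*lo,*hi),55); print(c,s,a,gate(c))
print(delta(o,[*world(-212,1.3),.006],GA))
```

```text
8.35 [-214.8    0.5] [ 0.48436258 -0.25018917  0.15620443] 0.010391225804446656 [-5.54274183e-01  3.34858525e-01  1.67334273e+00  3.70117611e-06
  1.13355130e+00 -4.25822488e-01]
[219  27] [299 151]
[ 0.49465337 -0.16498293] [0.04857289418578148, 0.0874398797750473] 83.1409912109375 [-129.     1.2]
(array([  2.8,  -0.8, 150.2]), array([-0.   , -0.   ,  0.001]))
```

View pics/w5.png

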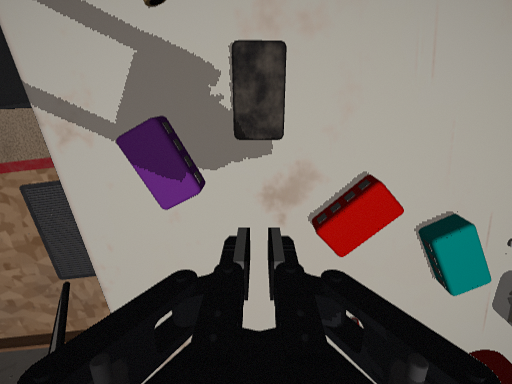

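Adapter at (259,90), straight ahead of the fingers; red and purple clear of the descent. Lowering behind it.

Emit:
{"op": "move_arm", "data": {
  "deltas": [0,-1,30,0,0,0,0,-1,60,0,0,0,0,-1,90,0,0,0,0,-1,110,0,0,0,0,-1,130,0,0,0,0,-1,142,0,0,0,0,-1,148,0,0,0,0,-1,148,0,0,0]
}}

```text
time: 9.2
tcp_pos: [0.4832, -0.25, 0.0078]
orientation: [0.751, 0.66, -0.0, -0.001]
force: [0.9, 0.1, 0.8]
gripper_width: 0.0104
finger_force: 0.0
```

Emit:
{"op": "move_arm", "data": {
  "deltas": [8,0,0,0,0,0,16,0,0,0,0,0,24,0,0,0,0,0,32,0,0,0,0,0,40,0,0,0,0,0,48,0,0,0,0,0,56,0,0,0,0,0,64,0,0,0,0,0]
}}

```text
time: 10.0
tcp_pos: [0.4917, -0.186, 0.0084]
orientation: [0.751, 0.66, -0.0, 0.0]
force: [-0.1, -1.3, -0.5]
gripper_width: 0.0104
finger_force: 0.5
```

```bash
cat > look.py <<'E'
from h import *
from rig import arm
import sys
np.set_printoptions(precision=4,suppress=True)
o=arm.observe();i=arm.camera_info("wrist");im=arm.camera("wrist")[...,::-1].copy()
cv2.imwrite(f"pics/{sys.argv[1]}.png",im)
g=gate(o["tcp_pos"]);print(o["time"],g,o["tcp_pos"],o["force"])
u=np.array([proj(i,[*world(g[0]+a,1+b),.03]) for a,b in((16,-27.),(16,27.),(115,-27.),(115,27.))])
lo=np.maximum(u.min(0).astype(int),0);hi=u.max(0).astype(int)
c,s,a=adapter(i,im,(*lo,*hi),55); print(gate(c),s,a)
E
python3 look.py w6
```

```text
10.0 [-150.2    1.4] [ 0.4917 -0.186   0.0084] [-0.0951 -1.3461 -0.5385]
[-91.5   1.3] [0.04808974266052246, 0.08320509642362595] 82.68645477294922
```

Emit:
{"op": "move_arm", "data": {
  "deltas": [7,0,0,0,0,0,14,0,0,0,0,0,21,0,0,0,0,0,28,0,0,0,0,0,34,0,0,0,0,0,40,0,0,0,0,0,46,0,0,0,0,0,50,0,0,0,0,0]
}}

```text
time: 10.85
tcp_pos: [0.498, -0.1365, 0.0083]
orientation: [0.751, 0.66, -0.0, -0.0]
force: [-0.1, -0.7, -0.1]
gripper_width: 0.0106
finger_force: 0.2
```

```bash
python3 look.py w7
```

```text
10.85 [-100.3    1.6] [ 0.498  -0.1365  0.0083] [-0.0882 -0.6554 -0.0524]
[-42.2   4.8] [0.047388724982738495, 0.0878126323223114] 88.06586456298828
```

View pics/w7.png

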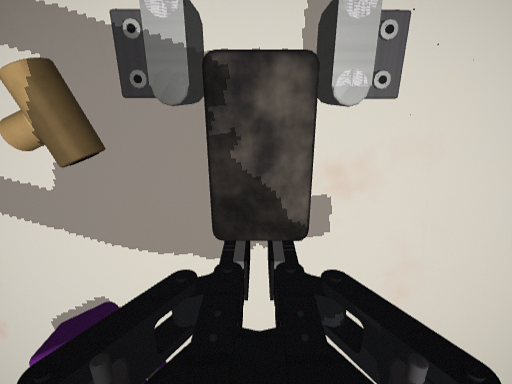

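The adapter is entering squarely between the cheeks: front end 203–319 at row 50, cheek inner sides at about 203 and 318. Continuing.

Emit:
{"op": "move_arm", "data": {
  "deltas": [6,0,0,0,0,0,12,0,0,0,0,0,18,0,0,0,0,0,24,0,0,0,0,0,30,0,0,0,0,0,36,0,0,0,0,0,42,0,0,0,0,0,48,0,0,0,0,0]
}}

```text
time: 11.7
tcp_pos: [0.5043, -0.089, 0.0083]
orientation: [0.751, 0.66, 0.0, 0.0]
force: [-0.0, -0.1, 0.7]
gripper_width: 0.0102
finger_force: 0.4
```

```bash
python3 look.py w8
```

```text
11.7 [-52.4   1.5] [ 0.5043 -0.089   0.0083] [-0.0376 -0.1255  0.702 ]
[3.5 9.9] [0.04773411154747009, 0.09122147411108017] 95.8148283958435
```

Forces are tiny and it is centred in the gap (the mask catches the cheeks here). Onward with the fingers through the gap, 41 mm wide in 57 mm.

Emit:
{"op": "move_arm", "data": {
  "deltas": [6,0,0,0,0,0,12,0,0,0,0,0,18,0,0,0,0,0,24,0,0,0,0,0,30,0,0,0,0,0,36,0,0,0,0,0,42,0,0,0,0,0,48,0,0,0,0,0]
}}

```text
time: 12.55
tcp_pos: [0.5104, -0.0413, 0.0083]
orientation: [0.751, 0.66, -0.0, -0.0]
force: [-1.0, -0.8, 0.1]
gripper_width: 0.0105
finger_force: 0.3
```

```bash
python3 look.py w9
```

```text
12.55 [-4.3  1.5] [ 0.5104 -0.0413  0.0083] [-1.0464 -0.8296  0.1138]
[54.4  3.6] [0.05440898239612579, 0.08314453810453415] 82.65605926513672
```

View pics/w9.png

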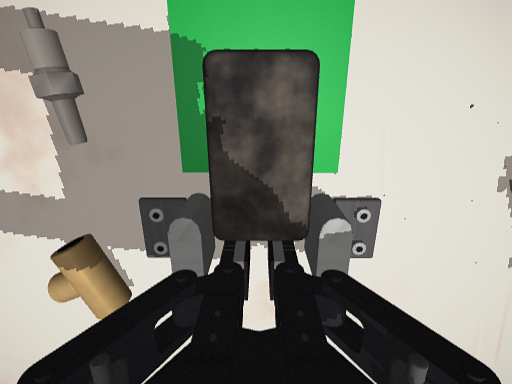

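The adapter sits straight in the gap exit and partly on the green. The fingers are between the cheeks with room on both sides. Last push, then back off.

Emit:
{"op": "move_arm", "data": {
  "deltas": [7,0,0,0,0,0,14,0,0,0,0,0,21,0,0,0,0,0,28,0,0,0,0,0,35,0,0,0,0,0,41,0,0,0,0,0,46,0,0,0,0,0,49,0,0,0,0,0]
}}

```text
time: 13.4
tcp_pos: [0.5168, 0.0073, 0.0083]
orientation: [0.751, 0.66, 0.0, 0.0]
force: [-0.6, -0.2, -0.6]
gripper_width: 0.0108
finger_force: 0.3
```

Emit:
{"op": "move_arm", "data": {
  "deltas": [0,0,0,0,0,0,-8,0,0,0,0,0,-16,0,-10,0,0,0,-20,0,-40,0,0,0,-20,0,-75,0,0,0,-20,0,-110,0,0,0,-20,0,-140,0,0,0,-20,0,-150,0,0,0]
}}

```text
time: 14.2
tcp_pos: [0.5161, -0.0143, 0.1623]
orientation: [0.752, 0.66, 0.002, 0.003]
force: [0.5, -0.2, -0.2]
gripper_width: 0.0104
finger_force: 0.0
```

Run:
```python
from h import *
from rig import arm
o=arm.observe();i=arm.camera_info("wrist");im=arm.camera("wrist")[...,::-1].copy();cv2.imwrite("pics/w10.png",im)
print(o["time"],gate(o["tcp_pos"]),o["tcp_pos"],o["force"])
u=np.array([proj(i,[*world(*p),.03]) for p in((48,-32.),(48,32.),(155,-32.),(155,32.))])
lo=np.maximum(u.min(0).astype(int),0);hi=u.max(0).astype(int)
c,s,a=adapter(i,im,(*lo,*hi),55); print(gate(c),s,a)
cv2.imwrite("pics/f.png",np.hstack([im[:260,90:430]]))
```

```text
14.2 [23.2 -0.6] [ 0.5160636  -0.01431509  0.16233794] [ 0.45576499 -0.24896683 -0.16074124]
[101.3   1.1] [0.04922100901603699, 0.0880531445145607] 82.62503814697266
```

View pics/f.png

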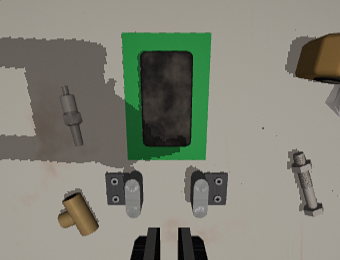

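The adapter lies straight and centred on the green: centre 101 mm along, 1 mm off axis, square. The bystanders haven't moved and the robot is clear.

```bash
python3 -c "
from rig import arm
print(arm.close_job())"
```

```text
the job is handed in; nothing more can be done
None
```

The adapter passed the go-gauge: I pushed it through the gap and it lies straight on the green field, about 1 mm off centre, with the bystanders unmoved, the robot clear and the job handed in at about 14 s.

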